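# Pack the tea box away and swing the toaster oven open

## Task

The toaster oven's door cannot swing because the tall yellow tea box stands in its way. Stand the tea box upright in the free end of the cardboard carton, beside the two tins, so that all three stand on the carton's floor, and only then swing the oven door wide open, about square to the oven's front, and let go. Leave the butter dish, cruet, mug and spatula where they are.

Things in the scene. Friction and masses are not known exactly. Their poses are not given: they have to be found in the camera images.
- oven: Toaster oven, steel and dark grey, fixed: 280 deep (x) x 400 wide (y) x 225 mm high. Origin at the centre of its underside. Its front faces its own -x: a panel with two black knobs (42 mm wide, 16 mm proud, at 60 and 135 mm height) at the +y end, the door over the rest. The shut door's outer face lies 160 mm in front of the origin.
- oven_door (a joint): Door angle in rad: 0 shut, 1.57 square to the front, stop at 1.9. It starts shut or slightly ajar. It opens anticlockwise seen from above, about an upright hinge at the oven's -y end; it takes about 1 N at the handle and stays where it is left.
- door_hinge (a point): Point on the door's upright hinge line, 195 mm above the work surface, at (-140, -200) mm in the oven's x, y. The door panel runs 287 mm from here along this point's +y, is 20 mm thick and spans 20 to 220 mm height. Axes turn with the door; its outer face looks to -x.
- door_handle (a point): Grip point on the door's black upright bar handle (14 mm round, from 70 to 215 mm height, on two stubs at 85 and 150 mm). It is on the bar's axis, 195 mm high, 265 mm along the door from the hinge line and 45 mm out from the door's outer face (38 mm clear gap behind the bar). The bar's top is 10 mm below the oven's top. Axes turn with the door: -x out of its outer face, y along it, z up.
- tea_box_center (a point): Tall yellow tea box with a red band, loose, about 0.13 to 0.25 kg, rigid: 50 (its x) x 74 (its y) x 110 mm high (z). The point is its centre, 55 mm above its underside. It starts standing upright on the work surface within the door's swing.
- carton: Open cardboard carton, fixed: outside 198 (x) x 108 (y) x 50 mm high, walls and floor 4 mm thick, so inside 190 x 100 mm. Origin at the centre of its underside, on the work surface. The two tins stand towards its +x end; the free space is at its -x end: about 74 mm in x by 100 mm in y, centred about x = -58 mm, y = 0 in the carton's frame.
- big_tin_center (a point): Green tin standing in the carton at its +x end, loose, 0.15 kg: 60 (x) x 86 (y) x 58 mm high; the point is its centre, 29 mm above its underside.
- small_tin_center (a point): Blue tin standing in the carton about its middle, loose, 0.15 kg: 48 (x) x 86 (y) x 50 mm high; the point is its centre, 25 mm above its underside.
- butter_dish_center (a point): White and blue ceramic butter dish with its lid on (one piece), 170 x 105 x 93 mm high, loose bystander; the point is 40 mm above its underside.
- cruet_center (a point): Amber glass cruet with stopper and a glass handle to its +y, 72 mm across, 172 mm high, loose bystander; the point is on its axis, 80 mm above its underside.
- mug_center (a point): White mug, 76 mm across, 90 mm high, handle to its +y, loose bystander; the point is its centre.
- spatula_tip (a point): Black plastic spatula lying flat, 290 mm long, loose bystander; the point is at the tip of its blade, which lies to its own +x.
Mind the look-alikes: they are no part of the job. What is shaped like the part that bears tea_box_center but pink is not meant.

How it is judged:
On the way, in this order (a step that is already met when the one before it is completed fails the run):
1. the tea box stands upright in the carton with both tins still standing in it, all on its floor, before the door is opened (x of tea_box_center in the frame of carton between -0.096 and 0.096 m and y of tea_box_center in the frame of carton between -0.05 and 0.05 m and z of tea_box_center in the frame of carton below 0.066 m and angle between each of tea_box_center, big_tin_center, small_tin_center's own z axis and vertical below 0.15 rad and x of big_tin_center in the frame of carton between -0.096 and 0.096 m and y of big_tin_center in the frame of carton between -0.05 and 0.05 m and z of big_tin_center in the frame of carton below 0.041 m and x of small_tin_center in the frame of carton between -0.096 and 0.096 m and y of small_tin_center in the frame of carton between -0.05 and 0.05 m and z of small_tin_center in the frame of carton below 0.037 m and value of joint oven_door below 0.35 rad), for 0.2 s.
2. the oven door is swung wide open (past 1.15 rad) (value of joint oven_door above 1.15 rad), for 0.2 s.
At the end, for the whole second after the job is handed in: The oven door stands still, open by more than 1.15 rad (66 degrees); the tea box and both tins stand upright (within 0.15 rad) inside the carton, on its floor (centres no more than 7 to 8 mm above their resting height) (value of joint oven_door above 1.15 rad and velocity of joint oven_door between -0.05 and 0.05 rad/s and x of tea_box_center in the frame of carton between -0.096 and 0.096 m and y of tea_box_center in the frame of carton between -0.05 and 0.05 m and z of tea_box_center in the frame of carton below 0.066 m and angle between each of tea_box_center, big_tin_center, small_tin_center's own z axis and vertical below 0.15 rad and x of big_tin_center in the frame of carton between -0.096 and 0.096 m and y of big_tin_center in the frame of carton between -0.05 and 0.05 m and z of big_tin_center in the frame of carton below 0.041 m and x of small_tin_center in the frame of carton between -0.096 and 0.096 m and y of small_tin_center in the frame of carton between -0.05 and 0.05 m and z of small_tin_center in the frame of carton below 0.037 m); the robot touches nothing.
It fails at once if a bystander (butter dish, cruet, mug or spatula) is shifted by more than 40 mm (distance of any of butter_dish_center, cruet_center, mug_center, spatula_tip from where it was at the start of the episode above 0.04 m).
It also fails if it takes over 72 s, if anything falls off the work surface, if the arm or the gripper's body presses on something with over 40 N, if the wrist force passes 120 N, or if a joint passes its speed limit or range.

## Robot

A 7-joint arm with a two-finger parallel gripper is mounted at the origin on the work surface. World frame = base frame: x ahead of the robot, y to its left, z up, the work surface at z = 0. Lengths are in m, angles in rad, forces in N, time in s.
With the tool pointing down it reaches from about 0.35 to 0.9 m from the base axis. Payload 8.1 kg.
Tool frame: the origin (TCP) lies at the very end of the fingers, on their centre line; the grasp point (between the pads) lies arm.hold_point_z behind it (arm.hold_point_z is the distance from the TCP to the grasp point, in m); z points along the fingers, y is the line along which they close (so a half turn about z gives the same grasp; the last joint's range is limited). The gripper opens to 92 mm and grips with 3 to 60 N. Pads are 19 mm wide; open, the fingers measure 130 mm over their backs; the gripper's body (75 mm by 190 mm) begins 47 mm behind the grasp point.
Start: joints at [1.097, 0.434, 0.025, 1.573, -0.012, 1.134, -0.075], TCP at [0.226, -0.583, 0.227] pointing down, gripper open.
Joint ranges: [-2.62, 2.62], [-0.44, 2.09], [-1.27, 1.32], [0.08, 2.57], [-1.32, 4.46], [0.12, 2], [-2.74, 2.74]. Speed limits (rad/s): [2.22, 2.22, 3.01, 3.01, 3.14, 3.14, 3.14].

## Interface

Orientations are given as a rotation vector (axis times angle).
In Python, from cell import arm, vision, job, cut_out gives the robot as it stands. The module is installed in compiled form; this text tells all that it offers.
- The arm moves only by the tool play_rows, never from a script. Its argument "increments" is text: rows parted by semicolons, each of 5 numbers parted by spaces: the shift along the tool's x, y, z in cm, then the turn about the tool's z in degrees, then the opening, from -1 (shut) to 1 (fully open), so that 0 is half open. A call has 1 to 5 rows; each row shifts and turns the commanded pose from where the row before left it, along the tool's axes as they then stand; what a row does not reach is not made up. A row lasts 1/12 s, in which the tool goes at most 41.7 mm and 7.16 degrees, less where a joint would pass 70% of its speed; a pose out of reach is approached as far as the arm can. A call is refused whole if a number of a shift passes 4.17 or a number of a turn 7.16, either way. A call with a gripper value outside its range is refused whole. The fingers move at their own pace and stop on an object; "grip_force" is the grip in N (left out, the last holds). Time passes only in rows, so rows that do not move let the fingers close. It gives the time, the measured TCP pose, the force, the opening and the grip force at its end, in the units of the state.
- arm.observe(): the state, without advancing time (a new reading comes with each control period).
- vision.get_image(name): name is "side" or "top" or "wrist"; returns a dict with "frame" (480x640x3 uint8, red, green, blue), "z_map" (480x640 float32, m along the optical axis (not along the pixel's ray), 0 where there is no reading), "mtx" (3x3 intrinsics, pixels), "cam_to_world" (4x4, takes a point from camera to world coordinates). Camera axes: x right, y up, looking along -z (the intrinsics and any distortion apply to the point x, -y, -z); pixel columns grow to the right and rows downward; lengths in m; the calibration is good to about 2 mm. The wrist camera is an equidistant fisheye: a pixel r from the principal point sees the ray r / f radians off the axis. A picture is of the moment at which its call begins.
- job.sign_off(): hands the job in; it is judged then, once.
Trained networks look in a picture, given as the dict that the camera call returned (one of the last four; its "shot" number tells which), for a name from the list of things; names that differ only in an ending like _2 or _b are one class to them, and where a whole thing is asked for, a point or a joint stands for the part that bears it (a point fixed in the world has none). Each returns a list of dicts, best first, with "confidence" (0 to 1); they miss things now and then, are a little off and sometimes report something else, mostly with a low value. They report only what shows in the picture. A call takes as long as a camera call. They do not tell look-alikes from the thing itself.
- cut_out(query, picture): "mask" (480x640 bool, what is visible of it) and "point" ([row, column] in pixels, amid what is visible of it).
The state is a dict: "clock": time; "joints": joint angles; "dq": joint speeds; "joint_efforts": joint torques, N m; "position": TCP position; "ee_rot": TCP orientation; "force": force on the tool from outside, world axes, zero at the start; "ft_torque": the same for the moment, N m; "width": opening from 0.0 (shut) to 1.0 (fully open); "gripper_force": force on a finger pad.
Only numpy, scipy, OpenCV 4.12 (cv2) and the standard library are available. Lean on these libraries where they do the work, as an engineer would, in place of code of your own. Each camera call takes 0.05 s, during which the arm holds its last target. There are 200 camera calls.

## Working session

There is one attempt and no reset: what is moved stays moved. The work goes in short steps, Python scripts to look and compute and a tool call to move; the robot and the scene stay as the last step left them, time stands still between calls to the robot, and variables do not carry over. Pictures are saved under pics/ and viewed, at most 10 in all, crops included, and the job is handed in when it is done.

Besides the shell and the picture viewer there is one more tool, called after ">>>" as name(argument=value, ...) on one line, values as JSON. play_rows: Moves the arm, as the interface text tells. Its arguments: {"type":"object","properties":{"increments":{"type":"string"},"grip_force":{"type":"number"}},"required":["increments"]}

```bash
mkdir -p pics
cat > h.py <<'E'
import numpy as np, cv2
from cell import arm, vision, job, cut_out
def cloud(p):
    z=p["z_map"]; K=p["mtx"]; v,u=np.mgrid[:480,:640]
    c=np.stack([(u-K[0,2])/K[0,0]*z, -(v-K[1,2])/K[1,1]*z, -z],-1)
    T=p["cam_to_world"]; return c@T[:3,:3].T+T[:3,3]
E
python3 - <<'E'
from h import *
s=arm.observe(); print(s["position"],s["ee_rot"],s["width"],arm.hold_point_z)
ims=[]
for n in("top","side"):
    p=vision.get_image(n); P=cloud(p); ims.append(p["frame"])
    cv2.imwrite(f"pics/{n}0.png",p["frame"][:,:,::-1])
    np.savez(f"{n}.npz",P=P,z=p["z_map"],f=p["frame"])
    for q in["tea_box_center","carton","big_tin_center","small_tin_center","oven","oven_door","door_handle","butter_dish_center","cruet_center","mug_center","spatula_tip"]:
        for r in cut_out(q,p)[:3]:
            m=r["mask"]&(p["z_map"]>0); X=P[m]
            if len(X)<5: continue
            top=X[X[:,2]>np.percentile(X[:,2],95)-.006]
            rc=cv2.minAreaRect((top[:,:2]*1000).astype(np.float32))
            print(n,q,round(r["confidence"],2),np.array(r["point"]).astype(int),"zmax",np.percentile(X[:,2],97).round(3),"rgb",p["frame"][m].mean(0).astype(int),"toprect",np.round(rc[0]),np.round(rc[1]),round(rc[2],1))
E
```

```text
[ 0.22625744 -0.58206044  0.22594436] [-3.08627864e+00 -5.78760185e-01  6.56085239e-04] 1.0001918367914666 0.0188
top tea_box_center 0.79 [240 251] zmax 0.116 rgb [153 133  71] toprect [592. 157.] [50. 72.] 62.4
top tea_box_center 0.77 [233 303] zmax 0.117 rgb [163 113 130] toprect [610.  -9.] [74. 50.] 43.1
top tea_box_center 0.75 [188 260] zmax 0.117 rgb [159 108 126] toprect [762. 131.] [73. 47.] 33.1
top carton 0.88 [296 374] zmax 0.053 rgb [115  95  70] toprect [ 464. -243.] [107. 185.] 71.5
top big_tin_center 0.63 [258 380] zmax 0.07 rgb [65 98 81] toprect [ 531. -262.] [85. 60.] 71.0
top small_tin_center 0.58 [277 377] zmax 0.061 rgb [ 57  84 126] toprect [ 475. -247.] [85. 48.] 72.7
top small_tin_center 0.19 [295 375] zmax 0.055 rgb [113  94  70] toprect [ 470. -245.] [108. 198.] 72.0
top oven_door 0.91 [264 187] zmax 0.223 rgb [81 82 81] toprect [520. 317.] [ 70. 285.] 89.7
top door_handle 0.71 [264 187] zmax 0.223 rgb [81 81 80] toprect [520. 317.] [ 70. 285.] 89.7
top butter_dish_center 0.69 [251 464] zmax 0.075 rgb [108 125 137] toprect [ 561. -531.] [128.  72.] 12.5
top 
[... 1056 characters left out ...]
350.] [282.  82.] 10.2
side oven 0.92 [414 323] zmax 0.228 rgb [80 84 87] toprect [473. 489.] [308. 401.] 87.4
side oven_door 0.75 [339 336] zmax 0.224 rgb [149 151 151] toprect [520. 345.] [280.  71.] 10.6
side door_handle 0.68 [343 336] zmax 0.224 rgb [152 154 154] toprect [520. 348.] [280.  75.] 10.6
side butter_dish_center 0.75 [183 352] zmax 0.072 rgb [101 116 128] toprect [ 561. -529.] [127.  73.] 11.5
side cruet_center 0.73 [215 289] zmax 0.167 rgb [88 66 48] toprect [ 728. -269.] [21. 26.] 46.9
side mug_center 0.74 [247 264] zmax 0.091 rgb [118 119 113] toprect [ 760. -125.] [72. 76.] 17.6
side spatula_tip 0.9 [191 410] zmax 0.022 rgb [40 39 41] toprect [ 239. -489.] [ 25. 141.] 71.9
```

View pics/top0.png

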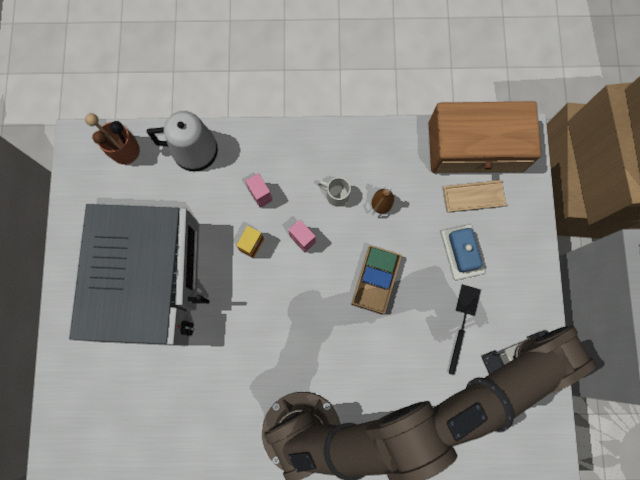

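View pics/side0.png

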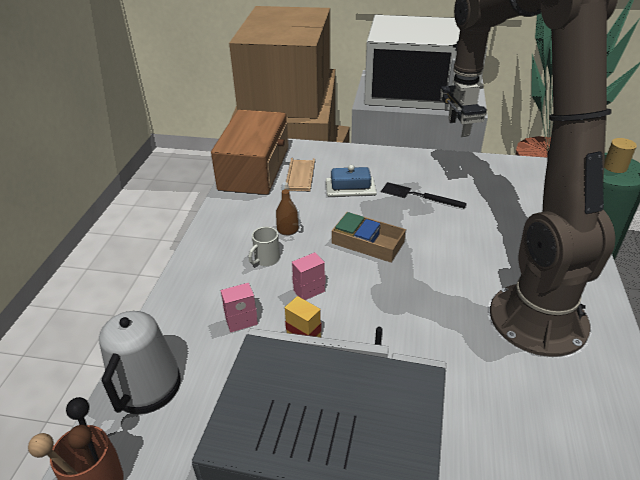

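```bash
cat >> h.py <<'E'
from scipy.spatial.transform import Rotation as R
def plan(x,y,z,yaw=None):
    """yaw: world angle (deg) of tool y. prints turn, then translation (cm) in tool axes after the turn"""
    s=arm.observe(); r=R.from_rotvec(s["ee_rot"]); M=r.as_matrix()
    cur=np.degrees(np.arctan2(M[1,1],M[0,1])); t=0
    if yaw is not None: t=(cur-yaw+90)%180-90
    M2=(r*R.from_euler("z",t,degrees=True)).as_matrix()
    d=M2.T@(np.array([x,y,z])-s["position"])*100
    print("pos",s["position"].round(4),"yaw",round(cur,1),"z",M[:,2].round(3),"w",round(float(s["width"]),3),"F",s["force"].round(1),"grip",round(float(s["gripper_force"]),1),"t",round(s["clock"],2),"q",s["joints"].round(2))
    print("turn",round(t,1),"delta cm",d.round(2),"max rows",round(max(abs(d))/4.1,1),"total",round(np.linalg.norm(d)/4.17,1)); return d
E
python3 - <<'E'
from h import *
for n in("top","side"):
    d=np.load(n+".npz"); P,z=d["P"],d["z"]; ok=(z>0)
    X=P[ok]
    o=X[(X[:,2]>.216)&(X[:,2]<.24)&(X[:,1]>.2)&(X[:,0]>.2)&(X[:,0]<.75)&(X[:,1]<.7)]
    rc=cv2.minAreaRect((o[:,:2]*1000).astype(np.float32)); print(n,"oven top",rc)
    print(cv2.boxPoints(rc).round())
    for x0 in np.arange(.3,.72,.04):
        b=o[abs(o[:,0]-x0)<.01]; 
        if len(b): print(round(x0,2),"min y",np.sort(b[:,1])[:3].round(3))
    h=X[(X[:,2]>.19)&(X[:,2]<.219)&(X[:,1]>.15)&(X[:,1]<.29)&(X[:,0]>.3)&(X[:,0]<.7)]
    print("handle?",len(h),h.mean(0).round(3) if len(h) else "",h[:8].round(3))
plan(.592,.157,.226,62)
E
```

```text
top oven top ((473.15093994140625, 461.3446960449219), (363.9039306640625, 400.66357421875), 86.9399642944336)
[[263. 290.]
 [663. 269.]
 [683. 632.]
 [283. 654.]]
0.3 min y [0.352 0.354 0.355]
0.34 min y [0.35 0.35 0.35]
0.38 min y [0.334 0.334 0.334]
0.42 min y [0.332 0.332 0.332]
0.46 min y [0.333 0.333 0.334]
0.5 min y [0.329 0.332 0.332]
0.54 min y [0.331 0.333 0.334]
0.58 min y [0.331 0.332 0.332]
0.62 min y [0.33  0.331 0.332]
0.66 min y [0.331 0.332 0.332]
handle? 15 [0.401 0.285 0.211] [[0.407 0.286 0.216]
 [0.404 0.289 0.218]
 [0.404 0.287 0.211]
 [0.404 0.284 0.216]
 [0.404 0.281 0.215]
 [0.401 0.289 0.215]
 [0.401 0.284 0.211]
 [0.402 0.283 0.206]]
side oven top ((472.69573974609375, 463.46429443359375), (361.4621887207031, 400.9308776855469), 87.03425598144531)
[[263. 293.]
 [664. 273.]
 [682. 634.]
 [282. 654.]]
0.3 min y [0.356 0.356 0.356]
0.34 min y [0.352 0.353 0.353]
0.38 min y [0.337 0.337 0.338]
0.42 min y [0.335 0.336 0.337]
0.46 min y [0.334 0.335 0.335]
0.5 min y [0.334 0.334 0.334]
0.54 min y [0.333 0.335 0.335]
0.58 min y [0.334 0.336 0.336]
0.62 min y [0.333 0.333 0.334]
0.66 min y [0.333 0.334 0.335]
handle? 17 [0.4   0.287 0.212] [[0.406 0.285 0.215]
 [0.404 0.284 0.214]
 [0.402 0.285 0.215]
 [0.4   0.285 0.215]
 [0.397 0.286 0.218]
 [0.407 0.289 0.216]
 [0.405 0.289 0.216]
 [0.403 0.287 0.214]]
pos [ 0.2264 -0.5825  0.2267] yaw -68.8 z [-0. -0. -1.] w 1.002 F [-0.2  0.3 -0.7] grip 0.0 t 1.2 q [ 1.1   0.43  0.02  1.57 -0.01  1.13 -0.08]
turn 49.2 delta cm [-2.440e+00 -8.246e+01  7.000e-02] max rows 20.1 total 19.8
```

```bash
python3 -c "
import cv2
i=cv2.imread('pics/top0.png')[190:350,150:270];cv2.imwrite('pics/oc.png',cv2.resize(i,None,fx=5,fy=5,interpolation=2)[:600*2][:600,:600] if 0 else cv2.resize(i,(450,600)))"
```

```text
(no output)
```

View pics/oc.png

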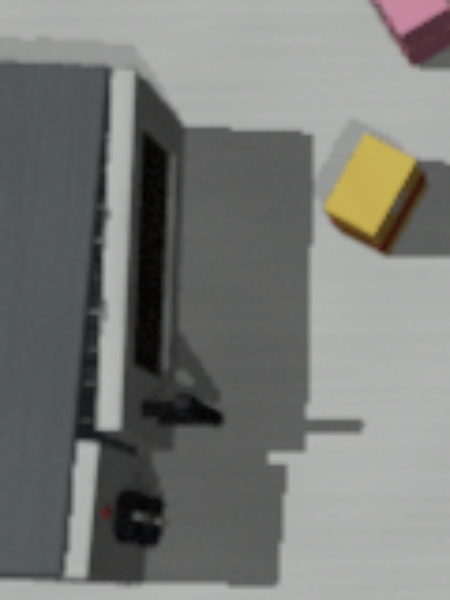

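>>> play_rows(increments="0 0 0 7 1;0 0 0 7 1;0 0 0 7 1;0 0 0 7 1;0 0 0 7 1", grip_force=20)

```text
clock: 1.62
position: [0.2265, -0.5825, 0.2268]
ee_rot: [3.118, -0.386, 0.0]
force: [-0.3, 0.5, 0.2]
width: 0.999
gripper_force: 0.0
```

>>> play_rows(increments="0 0 0 7 1;0 0 0 7 1;-0.3 -4 0 0 1;-0.3 -4 0 0 1;-0.3 -4 0 0 1")

```text
clock: 2.03
position: [0.2745, -0.471, 0.2265]
ee_rot: [3.049, -0.756, -0.0]
force: [1.4, 0.2, 0.4]
width: 0.994
gripper_force: 0.0
```

>>> play_rows(increments="0 -4.1 0 0 1;0 -4.1 0 0 1;0 -4.1 0 0 1;0 -4.1 0 0 1;0 -4.1 0 0 1")

```text
clock: 2.45
position: [0.3704, -0.289, 0.2271]
ee_rot: [3.049, -0.754, 0.001]
force: [0.3, -0.2, -0.2]
width: 1.001
gripper_force: 0.0
```

>>> play_rows(increments="0 -4.1 0 0 1;0 -4.1 0 0 1;0 -4.1 0 0 1;0 -4.1 0 0 1;0 -4.1 0 0 1")

```text
clock: 2.87
position: [0.466, -0.1074, 0.2271]
ee_rot: [-3.05, 0.754, -0.001]
force: [1.0, -1.3, -0.0]
width: 1.002
gripper_force: 0.0
```

```bash
python3 -c "
from h import *
plan(.592,.157,.226,62)"
```

```text
pos [ 0.466  -0.1074  0.2271] yaw -117.8 z [ 0.001 -0.    -1.   ] w 1.002 F [ 1.  -1.3 -0. ] grip 0.0 t 2.87 q [ 0.18  0.2  -0.08  1.91  0.02  1.03 -1.96]
turn 0.2 delta cm [ -1.29 -29.27   0.11] max rows 7.1 total 7.0
```

>>> play_rows(increments="-0.2 -4.1 0 0 1;-0.2 -4.1 0 0 1;-0.2 -4.1 0 0 1;-0.2 -4.1 0 0 1;-0.2 -4.1 0 0 1")

```text
clock: 3.28
position: [0.5526, 0.0786, 0.227]
ee_rot: [-3.05, 0.754, -0.001]
force: [0.3, -0.4, 0.0]
width: 1.0
gripper_force: 0.0
```

>>> play_rows(increments="-0.1 -4 0 0 1;-0.1 -4 0 0 1;0 -0.8 0 0 1;0 0 0 0 1")

```text
clock: 3.62
position: [0.5915, 0.1597, 0.2262]
ee_rot: [-3.05, 0.745, 0.001]
force: [-0.9, -0.3, 0.2]
width: 1.001
gripper_force: 0.0
```

Run:
```python
from h import *
p=vision.get_image("wrist"); cv2.imwrite("pics/w1.png",p["frame"][:,:,::-1])
K=p["mtx"]; v,u=np.mgrid[:480,:640]; a=(u-K[0,2])/K[0,0]; b=(v-K[1,2])/K[1,1]; r=np.hypot(a,b)+1e-9
t=np.tan(r); z=p["z_map"]; c=np.stack([a/r*t*z,-b/r*t*z,-z],-1); T=p["cam_to_world"]; P=c@T[:3,:3].T+T[:3,3]
f=p["frame"].astype(int)
m=(z>0)&(r<1.4)&(abs(P[...,2]-.11)<.008)&(f[...,0]-f[...,2]>40)&(abs(P[...,0]-.59)<.1)&(abs(P[...,1]-.157)<.1)
X=P[m]; print(len(X),cv2.minAreaRect((X[:,:2]*1000).astype(np.float32)),X[:,2].mean())
plan(.592,.157,.07,62)
```

```text
6052 ((593.7658081054688, 159.4906005859375), (49.6475830078125, 74.17479705810547), 61.540348052978516) 0.10881843719979523
pos [0.5911 0.1568 0.2262] yaw -117.6 z [-0.001  0.    -1.   ] w 0.999 F [-0.2 -0.8 -0.3] grip 0.0 t 3.67 q [-0.22  0.42 -0.17  1.6   0.08  1.13 -2.47]
turn 0.4 delta cm [ 0.08 -0.07 15.62] max rows 3.8 total 3.7
```

View pics/w1.png

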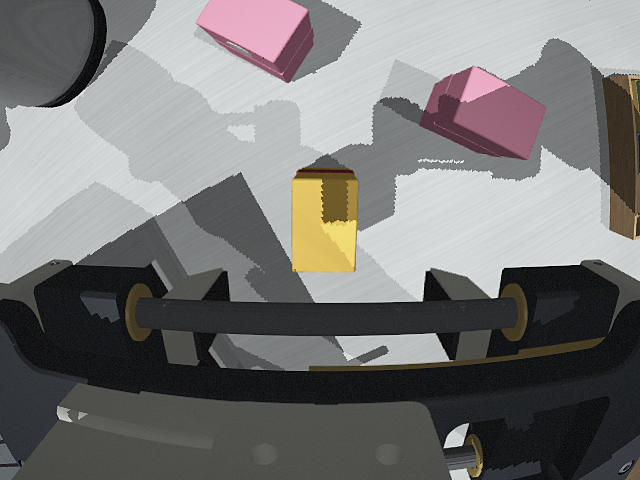

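>>> play_rows(increments="0.1 -0.2 3.9 0 1;0 0 3.9 0 1;0 0 3.9 0 1;0 0 3.7 0 1;0 0 0 0 1")

```text
clock: 4.08
position: [0.5881, 0.1527, 0.0662]
ee_rot: [3.042, -0.755, -0.014]
force: [-1.3, -0.5, -0.3]
width: 0.997
gripper_force: 0.0
```

>>> play_rows(increments="0 0 0 0 -1;0 0 0 0 -1;0 0 0 0 -1;0 0 0 0 -1;0 0 0 0 -1", grip_force=20)

```text
clock: 4.5
position: [0.5941, 0.1571, 0.0747]
ee_rot: [-3.048, 0.754, -0.004]
force: [0.3, -0.2, -0.3]
width: 0.685
gripper_force: 0.0
```

>>> play_rows(increments="0 0 0 0 -1;0 0 0 0 -1;0 0 -1 0 -1;0 0 -3 0 -1;0 0 -4 0 -1")

```text
clock: 4.92
position: [0.5906, 0.1559, 0.1512]
ee_rot: [3.046, -0.752, -0.009]
force: [1.5, -1.0, -1.1]
width: 0.553
gripper_force: 19.8
```

Run:
```python
from h import *
plan(.415,-.227,.155,-18)
```

```text
pos [0.5906 0.1559 0.1512] yaw -117.7 z [-0.006 -0.002 -1.   ] w 0.553 F [ 1.5 -1.  -1.1] grip 19.8 t 4.92 q [-0.23  0.49 -0.17  1.68  0.1   0.98 -2.49]
turn 80.3 delta cm [41.85  4.87 -0.19] max rows 10.2 total 10.1
```

>>> play_rows(increments="0 0 -3 -7 -1;0 0 -3 -7 -1;0 0 0 -7 -1;0 0 0 -7 -1;0 0 0 -7 -1")

```text
clock: 5.33
position: [0.593, 0.1567, 0.2141]
ee_rot: [3.135, 0.208, 0.002]
force: [0.5, -0.6, -2.1]
width: 0.549
gripper_force: 19.8
```

>>> play_rows(increments="0 0 0 -7 -1;0 0 0 -7 -1;0 0 0 -7 -1;0 0 0 -7 -1;0 0 0 -7 -1")

```text
clock: 5.75
position: [0.5928, 0.1566, 0.2132]
ee_rot: [2.927, 1.141, -0.001]
force: [-0.2, 0.0, -1.8]
width: 0.547
gripper_force: 19.8
```

>>> play_rows(increments="0 0 0 -7 -1;0 0 0 -7 -1;0 0 0 -7 -1;0 0 0 -7 -1;0 0 0 -2 -1")

```text
clock: 6.17
position: [0.5928, 0.1564, 0.2131]
ee_rot: [2.531, 1.861, -0.001]
force: [0.4, -0.1, -1.4]
width: 0.547
gripper_force: 19.8
```

Run:
```python
from h import *
plan(.415,-.227,.21,-18)
```

```text
pos [0.5928 0.1564 0.2131] yaw -17.4 z [-0.    -0.001 -1.   ] w 0.547 F [ 0.4 -0.1 -1.4] grip 19.8 t 6.17 q [ 0.04  0.49 -0.58  1.58  0.29  1.15 -0.9 ]
turn 0.6 delta cm [-41.95  -5.06   0.34] max rows 10.2 total 10.1
```

>>> play_rows(increments="-3 -0.4 0 0 -1;-4 -0.5 0 0 -1;-4 -0.5 0 0 -1;-4 -0.5 0 0 -1;-4 -0.5 0 0 -1")

```text
clock: 6.58
position: [0.5109, -0.0184, 0.2131]
ee_rot: [2.537, 1.852, -0.001]
force: [0.9, -0.3, -1.7]
width: 0.543
gripper_force: 20.0
```

>>> play_rows(increments="-4 -0.5 0 0 -1;-4 -0.5 0 0 -1;-4 -0.5 0 0 -1;-4 -0.5 0 0 -1;-4 -0.5 0 0 -1")

```text
clock: 7.0
position: [0.4259, -0.2013, 0.2135]
ee_rot: [2.537, 1.851, -0.001]
force: [1.3, -0.3, -1.9]
width: 0.543
gripper_force: 20.0
```

>>> play_rows(increments="-3 -0.3 0 0 -1;0 0 0 0 -1;0 0 0 0 -1")

```text
clock: 7.25
position: [0.4143, -0.2291, 0.2131]
ee_rot: [2.542, 1.846, -0.001]
force: [1.0, 1.3, -1.5]
width: 0.546
gripper_force: 20.0
```

Run:
```python
from h import *
d=np.load("top.npz"); P=d["P"]
# carton rim & tins (from first top picture)
for n,zr in(("rim",(.044,.056)),("small",(.05,.06)),("big",(.058,.068))):
    m=(d["z"]>0)&(P[...,2]>zr[0])&(P[...,2]<zr[1])&(abs(P[...,0]-.47)<.14)&(abs(P[...,1]+.245)<.11)
    f=d["f"].astype(int)
    if n=="small": m&=f[...,2]>f[...,0]+25
    elif n=="big": m&=(f[...,1]>f[...,0]+15)&(f[...,1]>f[...,2])
    else: m&=f[...,0]>f[...,2]+15
    rc=cv2.minAreaRect((P[m][:,:2]*1000).astype(np.float32)); print(n,m.sum(),rc); 
p=vision.get_image("side"); cv2.imwrite("pics/s2.png",cv2.resize(p["frame"][120:320,280:480,::-1],(600,600)))
p=vision.get_image("wrist"); cv2.imwrite("pics/w2.png",p["frame"][:,:,::-1])
plan(.415,-.227,.21,-18)
```

```text
rim 212 ((471.33209228515625, -245.7352752685547), (108.09136199951172, 199.28363037109375), 71.9550552368164)
small 276 ((475.3301086425781, -246.77130126953125), (84.35494232177734, 48.41593551635742), 71.84882354736328)
big 340 ((531.251953125, -261.5950927734375), (83.89865112304688, 60.16163635253906), 72.17852783203125)
pos [ 0.4157 -0.2265  0.2131] yaw -17.7 z [ 0.  0. -1.] w 0.545 F [ 0.7  0.2 -0.9] grip 20.0 t 7.35 q [ 0.8   0.25 -0.5   1.92  0.14  1.01 -0.07]
turn 0.3 delta cm [-0.07 -0.05  0.31] max rows 0.1 total 0.1
```

View pics/s2.png

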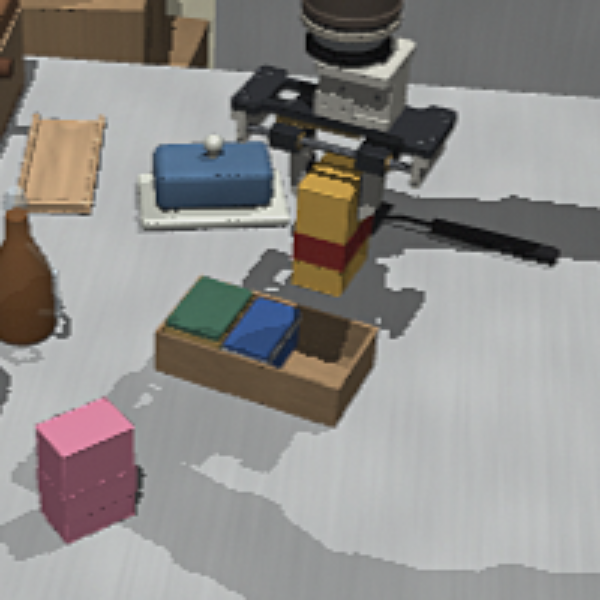

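View pics/w2.png

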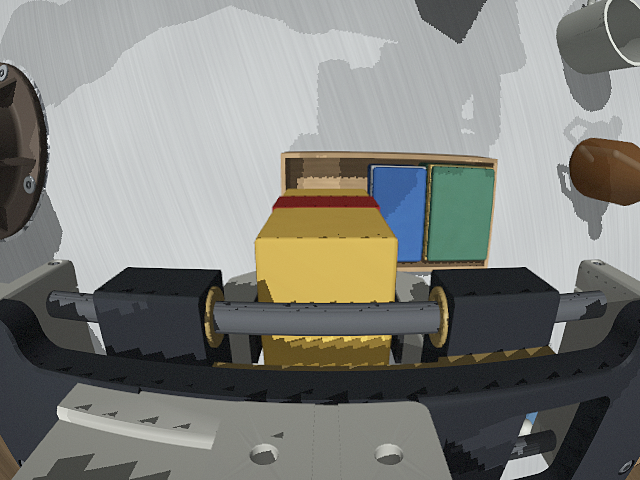

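>>> play_rows(increments="-0.1 0.1 3 0 -1;0 0 3 0 -1;0 0 3 0 -1;0 0 2 0 -1;0 0 1 0 -1")

```text
clock: 7.77
position: [0.4155, -0.2263, 0.0906]
ee_rot: [-2.532, -1.854, 0.001]
force: [0.6, 0.6, -0.4]
width: 0.543
gripper_force: 20.0
```

>>> play_rows(increments="0 0 1 0 -1;0 0 0.4 0 -1;0 0 0.2 0 -1;0 0 0 0 -1")

```text
clock: 8.1
position: [0.417, -0.2279, 0.0777]
ee_rot: [2.536, 1.853, 0.001]
force: [-0.1, 0.6, -0.6]
width: 0.542
gripper_force: 20.0
```

Run:
```python
from h import *
plan(.4165,-.228,.0765,-18)
```

```text
pos [ 0.417  -0.2279  0.0777] yaw -17.7 z [ 0.001 -0.    -1.   ] w 0.542 F [-0.1  0.6 -0.6] grip 20.0 t 8.1 q [ 0.73  0.43 -0.44  2.07  0.28  0.7  -0.2 ]
turn 0.3 delta cm [-0.03 -0.05  0.12] max rows 0.0 total 0.0
```

>>> play_rows(increments="0 0 0.1 0 -1;0 0 0 0 -1;0 0 0 0 0.5;0 0 0 0 0.5;0 0 0 0 0.5")

```text
clock: 8.52
position: [0.4165, -0.2289, 0.0763]
ee_rot: [2.537, 1.851, 0.001]
force: [0.4, 0.8, -0.3]
width: 0.711
gripper_force: 0.0
```

>>> play_rows(increments="0 0 0 0 0.5;0 0 0 0 0.5;0 0 -2 0 0.5;0 0 -4 0 0.5;0 0 -4 0 0.5")

```text
clock: 8.93
position: [0.4149, -0.2278, 0.1759]
ee_rot: [-2.534, -1.85, 0.002]
force: [1.6, -1.7, 0.3]
width: 0.749
gripper_force: 0.0
```

>>> play_rows(increments="0 0 -4 0 0.5;0 0 -3 0 0.5;0 0 0 0 0.5")

```text
clock: 9.18
position: [0.419, -0.2295, 0.2519]
ee_rot: [2.531, 1.847, 0.006]
force: [-0.1, -0.5, -0.0]
width: 0.75
gripper_force: 0.0
```

Run:
```python
from h import *
for n in("side","top"):
    p=vision.get_image(n); P=cloud(p)
    if n=="side": cv2.imwrite("pics/s3.png",cv2.resize(p["frame"][120:320,280:480,::-1],(600,600)))
    for q in("tea_box_center","big_tin_center","small_tin_center"):
        for r in cut_out(q,p)[:3]:
            X=P[r["mask"]&(p["z_map"]>0)]
            if len(X)<5 or X[:,1].mean()>-.15: continue
            top=X[X[:,2]>np.percentile(X[:,2],95)-.006]
            rc=cv2.minAreaRect((top[:,:2]*1000).astype(np.float32)); print(n,q,round(r["confidence"],2),np.percentile(X[:,2],97).round(3),np.round(rc[0]),np.round(rc[1]),round(rc[2]))
plan(.402,.286,.28,0)
```

```text
side tea_box_center 0.77 0.117 [ 415. -228.] [83. 52.] 72
side big_tin_center 0.56 0.067 [ 529. -259.] [92. 62.] 69
side small_tin_center 0.65 0.06 [ 480. -239.] [ 58. 100.] 3
top tea_box_center 0.65 0.124 [ 419. -196.] [14. 63.] 62
top big_tin_center 0.59 0.074 [ 562. -531.] [129.  71.] 13
top small_tin_center 0.63 0.602 [ 447. -199.] [ 19. 107.] 67
pos [ 0.4155 -0.2283  0.2446] yaw -17.8 z [-0.002  0.001 -1.   ] w 0.749 F [ 0.2 -0.6  0.8] grip 0.0 t 9.58 q [ 0.82  0.22 -0.51  1.87  0.12  1.09 -0.04]
turn -17.8 delta cm [51.43 -1.35 -3.48] max rows 12.5 total 12.4
```

View pics/s3.png

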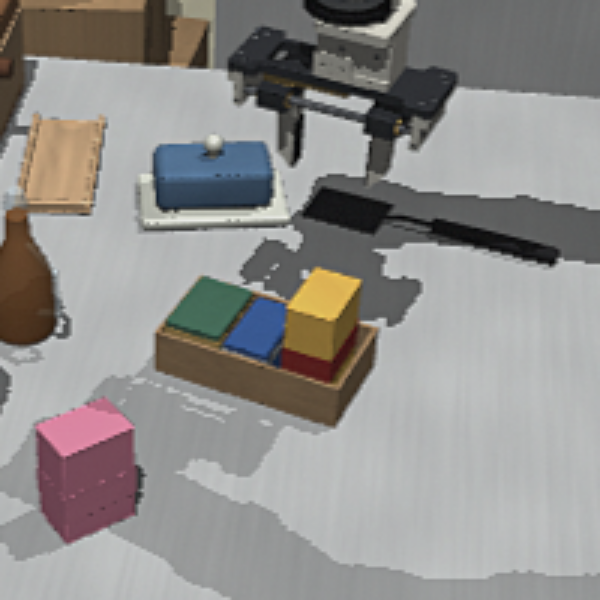

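>>> play_rows(increments="0 0 -1 -7 0.3;0 0 -1 -7 0.3;0 0 -1.5 -4 0.3;4 -0.1 0 0 0.3;4 -0.1 0 0 0.3")

```text
clock: 10.0
position: [0.4138, -0.1493, 0.2805]
ee_rot: [-2.221, -2.221, -0.001]
force: [1.4, 1.5, -0.0]
width: 0.652
gripper_force: 0.0
```

>>> play_rows(increments="4.1 -0.1 0 0 0.3;4.1 -0.1 0 0 0.3;4.1 -0.1 0 0 0.3;4.1 -0.1 0 0 0.3;4.1 -0.1 0 0 0.3")

```text
clock: 10.42
position: [0.4071, 0.0581, 0.2804]
ee_rot: [-2.217, -2.226, 0.001]
force: [1.5, 0.2, -0.3]
width: 0.653
gripper_force: 0.0
```

>>> play_rows(increments="4.1 -0.1 0 0 0.3;4.1 -0.1 0 0 0.3;4.1 -0.1 0 0 0.3;4 -0.1 0 0 0.3;3 -0.1 0 0 0.3")

```text
clock: 10.83
position: [0.401, 0.2526, 0.2803]
ee_rot: [-2.214, -2.227, -0.0]
force: [0.1, -0.9, -0.2]
width: 0.65
gripper_force: 0.0
```

Run:
```python
from h import *
p=vision.get_image("wrist"); cv2.imwrite("pics/w4.png",p["frame"][:,:,::-1])
plan(.402,.286,.18,0)
K=p["mtx"]; v,u=np.mgrid[:480,:640]; a=(u-K[0,2])/K[0,0]; b=(v-K[1,2])/K[1,1]; r=np.hypot(a,b)+1e-9
z=p["z_map"]; t=np.tan(r); c=np.stack([a/r*t*z,-b/r*t*z,-z],-1); T=p["cam_to_world"]; P=c@T[:3,:3].T+T[:3,3]
m=(z>0)&(r<1.4)&(P[...,2]>.19)&(P[...,2]<.22)&(abs(P[...,0]-.4)<.04)&(P[...,1]>.24)&(P[...,1]<.31)
X=P[m]; print(len(X)); 
if len(X): print(X.min(0),X.max(0),X.mean(0))
```

```text
pos [0.3999 0.258  0.2808] yaw 0.6 z [-0.001  0.005 -1.   ] w 0.649 F [0.8 3.9 1.2] grip 0.0 t 10.88 q [ 0.08  0.27 -0.92  1.79  0.22  1.2  -0.9 ]
turn 0.6 delta cm [ 2.75  0.22 10.09] max rows 2.5 total 2.5
454
[0.39569229 0.28301715 0.190919  ] [0.40876654 0.29712817 0.21560148] [0.40219362 0.29088642 0.21191308]
```

View pics/w4.png

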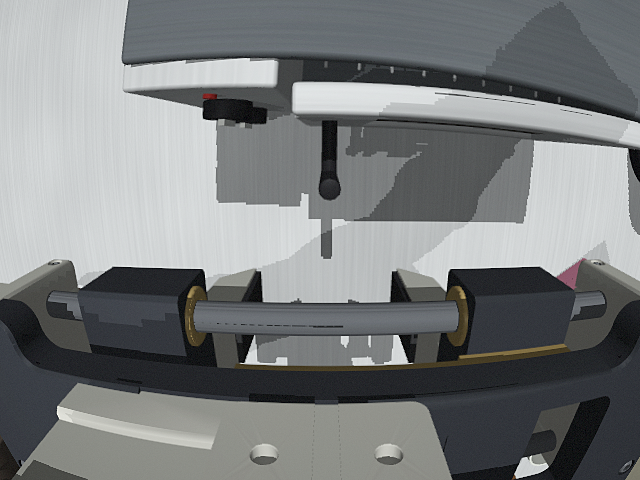

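>>> play_rows(increments="3 0.2 0 0.6 0.3;0 0 0 0 0.3;0 0 3.5 0 0.3;0 0 3.5 0 0.3;0 0 3 0 0.3")

```text
clock: 11.3
position: [0.4034, 0.2789, 0.1786]
ee_rot: [-2.228, -2.215, 0.001]
force: [1.0, -0.2, -0.6]
width: 0.651
gripper_force: 0.0
```

>>> play_rows(increments="0 0 0 0 0.3;0 0 0 0 -1;0 0 0 0 -1;0 0 0 0 -1;0 0 0 0 -1", grip_force=8)

```text
clock: 11.72
position: [0.4048, 0.2801, 0.1824]
ee_rot: [2.228, 2.214, 0.004]
force: [-0.4, 0.2, -0.3]
width: 0.406
gripper_force: 0.0
```

>>> play_rows(increments="0 0 0 0 -1;0 0 0 0 -1;0 0 0 0 -1;0 0 0 0 -1")

```text
clock: 12.05
position: [0.4027, 0.2792, 0.1809]
ee_rot: [-2.228, -2.215, 0.003]
force: [0.1, -0.4, 4.5]
width: 0.14
gripper_force: 7.8
```

Run:
```python
from h import *
plan(.402,.289,.18,0)
```

```text
pos [0.4027 0.2792 0.1809] yaw -0.3 z [-0.002 -0.001 -1.   ] w 0.14 F [ 0.1 -0.4  4.5] grip 7.8 t 12.05 q [-0.05  0.4  -0.87  1.9   0.36  1.01 -1.08]
turn -0.3 delta cm [ 0.98 -0.07  0.08] max rows 0.2 total 0.2
```

>>> play_rows(increments="0 0 0 0 -0.4;0 0 0 0 -0.4;1 0 0 0 -0.4;0 0 0 0 -0.4;0 0 0 0 -1")

```text
clock: 12.47
position: [0.404, 0.2904, 0.1808]
ee_rot: [-2.227, -2.215, -0.001]
force: [0.1, -0.1, 0.2]
width: 0.266
gripper_force: 0.0
```

>>> play_rows(increments="0 0 0 0 -1;0 0 0 0 -1;0 0 0 0 -1;0 0 0 0 -1", grip_force=10)

```text
clock: 12.8
position: [0.4028, 0.2892, 0.1805]
ee_rot: [-2.227, -2.215, 0.003]
force: [-5.6, -0.5, 2.1]
width: 0.15
gripper_force: 10.0
```

>>> play_rows(increments="-1.6 0.5 0 -3.5 -1;-3.2 1 0 -7 -1;-3.2 1 0 -7 -1")

```text
clock: 13.05
position: [0.4344, 0.2124, 0.1808]
ee_rot: [-1.852, -2.537, 0.001]
force: [4.7, 5.0, -5.8]
width: 0.146
gripper_force: 10.0
```

Run:
```python
from h import *
plan(.402,.289,.18,0)
```

```text
pos [0.4344 0.2124 0.1808] yaw 17.7 z [-0.001 -0.    -1.   ] w 0.146 F [ 4.7  5.  -5.8] grip 10.0 t 13.05 q [ 0.16  0.41 -0.94  1.91  0.39  1.01 -0.64]
turn 17.7 delta cm [ 7.66 -3.24  0.08] max rows 1.9 total 2.0
```

>>> play_rows(increments="-3.2 1 0 -7 -1;-3.2 1 0 -7 -1;-3.2 1 0 -7 -1")

```text
clock: 13.3
position: [0.5033, 0.1359, 0.181]
ee_rot: [1.365, 2.829, 0.002]
force: [7.6, 11.9, -9.5]
width: 0.148
gripper_force: 10.0
```

Run:
```python
from h import *
plan(.402,.289,.18,0)
q=arm.observe()["position"][:2]-[.667,.352]; print(np.hypot(*q),np.degrees(np.arctan2(q[1],q[0])-np.arctan2(-.066,-.265)))
```

```text
pos [0.5033 0.1359 0.181 ] yaw 38.5 z [ 0.001  0.001 -1.   ] w 0.148 F [ 7.6 11.9 -9.5] grip 10.0 t 13.3 q [ 0.35  0.5  -1.    1.83  0.48  1.07 -0.15]
turn 38.5 delta cm [ 15.31 -10.13   0.1 ] max rows 3.7 total 4.4
0.2711177835699049 38.860304284003746
```

>>> play_rows(increments="-3.1 1.4 0 -7 -1;-3.1 1.1 0 -7 -1;-3.1 1.1 0 -7 -1")

```text
clock: 13.55
position: [0.5942, 0.0907, 0.1804]
ee_rot: [-0.834, -3.029, 0.012]
force: [-3.5, -4.7, 11.2]
width: 0.148
gripper_force: 10.0
```

Run:
```python
from h import *
plan(.402,.289,.18,0)
q=arm.observe()["position"][:2]-[.667,.352]; print(np.hypot(*q),np.degrees(np.arctan2(q[1],q[0])-np.arctan2(-.066,-.265)))
```

```text
pos [0.5942 0.0907 0.1804] yaw 59.2 z [-0.002 -0.007 -1.   ] w 0.148 F [-3.5 -4.7 11.2] grip 10.0 t 13.55 q [ 0.4   0.65 -1.02  1.63  0.6   1.21  0.28]
turn 59.2 delta cm [ 19.83 -19.22  -0.06] max rows 4.8 total 6.6
0.271237202552309 60.44316995159535
```

Slightly over-corrected but forces are small. Continue to about 80°.

>>> play_rows(increments="-3.2 0.9 0 -7 -1;-3.2 1 0 -7 -1")

```text
clock: 13.72
position: [0.6605, 0.0806, 0.1805]
ee_rot: [-0.458, -3.108, 0.004]
force: [-1.8, 3.0, 4.7]
width: 0.147
gripper_force: 10.0
```

>>> play_rows(increments="-3.2 1 0 -7 -1;0 0 0 0 -1;0 0 0 0 -1")

```text
clock: 13.97
position: [0.695, 0.0821, 0.1797]
ee_rot: [0.275, 3.129, -0.003]
force: [0.6, -6.8, 0.4]
width: 0.148
gripper_force: 10.0
```

Run:
```python
from h import *
plan(.402,.289,.18,0)
q=arm.observe()["position"][:2]-[.667,.352]; print(np.hypot(*q),np.degrees(np.arctan2(q[1],q[0])-np.arctan2(-.066,-.265)))
```

```text
pos [0.695  0.0821 0.1797] yaw 79.9 z [ 0.001 -0.002 -1.   ] w 0.148 F [ 0.6 -6.8  0.4] grip 10.0 t 13.97 q [ 0.35  0.82 -1.05  1.37  0.7   1.35  0.7 ]
turn 79.9 delta cm [ 20.69 -29.3   -0.08] max rows 7.1 total 8.6
0.2713177212826986 81.93795436418728
```

Door at about 80° plus its initial ajar angle. Release and lift.

>>> play_rows(increments="0 0 0 0 -0.2;0 0 0 0 -0.2;0 0 0 0 -0.2;0 0 0 0 -0.2;0 0 0 0 -0.2")

```text
clock: 14.38
position: [0.6923, 0.0851, 0.1809]
ee_rot: [0.269, 3.13, -0.0]
force: [-0.7, -0.8, 0.3]
width: 0.392
gripper_force: 0.0
```

>>> play_rows(increments="0 0 -2 0 -0.2;0 0 -3 0 -0.2;0 0 -3 0 -0.2;0 0 -3 0 -0.2;0 0 -3 0 -0.2")

```text
clock: 14.8
position: [0.6921, 0.085, 0.3223]
ee_rot: [0.269, 3.13, 0.0]
force: [0.7, -0.4, 0.0]
width: 0.4
gripper_force: 0.0
```

>>> play_rows(increments="0 0 0 0 -0.2;0 0 0 0 -0.2;0 0 0 0 -0.2")

```text
clock: 15.05
position: [0.6922, 0.0849, 0.3203]
ee_rot: [-0.27, -3.13, 0.001]
force: [0.4, -0.6, -1.0]
width: 0.402
gripper_force: 0.0
```

Run:
```python
from h import *
plan(.402,.289,.18,0)
p=vision.get_image("side"); cv2.imwrite("pics/s5.png",p["frame"][:,:,::-1])
```

```text
pos [0.6922 0.0849 0.3203] yaw 80.2 z [-0.    -0.001 -1.   ] w 0.402 F [ 0.4 -0.6 -1. ] grip 0.0 t 15.05 q [ 0.33  0.72 -1.09  1.16  0.62  1.59  0.78]
turn 80.2 delta cm [ 20.42 -29.02  14.02] max rows 7.1 total 9.1
```

View pics/s5.png

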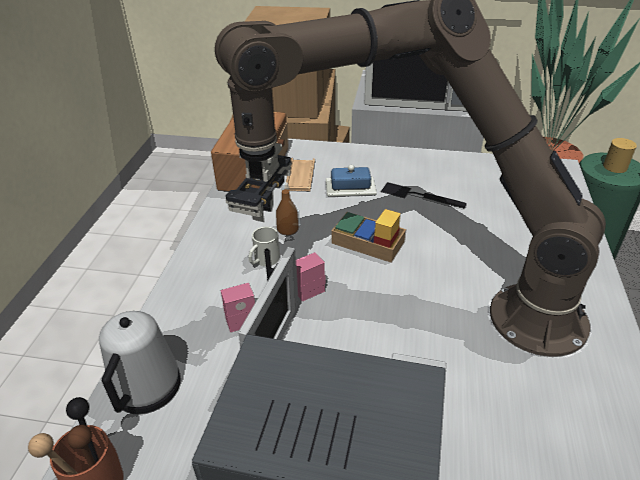

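The picture shows the door open nearly square, with its handle at about (268,265). The tea box stands upright in the carton at about (388,225), the bystanders haven't moved, and the gripper is clear of everything.

```bash
python3 -c "
from cell import job
print(job.sign_off())"
```

```text
the job is handed in; nothing more can be done
None
```

The tea box stands upright in the carton beside both tins, the oven door is open about 80° and released, the bystanders were not touched, and the job was handed in at about 15 s; the sign-off returned no verdict.

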